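# Load the wheel lane of the axle press

## Task

Load the wheel lane of the axle press: using only your fingertips, sweep the three small wheels that lie loose on the feed tray through the narrow gate, one at a time, until all three lie flat in a row wholly inside the lane. Slide them along the deck and never pick them up or lift them, and leave the big wheel, the car body and everything else on the table where they are.

Things in the scene. Friction and masses are not known exactly. Their poses are not given: they have to be found in the camera images.
- press: fixed green axle press with feed tray and wheel lane; place and yaw vary. Origin: on the table below the middle of the gate; z up; -y points from the tray through the gate along the lane, +y back into the tray, x across. All points share these axes. Tray deck and lane floor are one level surface 45 mm above the table. Past y = -128 mm the press head (70 mm wide, to 365 mm above the table) stands over the lane.
- gate (a point): middle of the gate at deck level (press y = 0): a gap 44 mm wide (x -22..22 mm) in a wall 6 mm high. Two guides, also 6 mm high, funnel into it at 45 degrees from about x = +-54 mm, y = 32 mm to the gate's edges. A wheel is 16 mm thick, so fingertips 9 mm above the deck pass over wall, guides and rails and still push it.
- lane (a point): middle of the lane floor, 82 mm beyond the gate. The lane is 44 mm wide between two aluminium rails 6 mm high and 12 mm wide, straight from the gate to a steel stop 14 mm high 165 mm beyond the gate. Each wheel pushed in pushes the earlier ones on; three take up 114 mm, so none need reach the stop.
- tray (a point): middle of the plywood tray deck, 162 mm behind the gate (+y). The tray's inside is 230 mm across x and 323 mm along y, with a rim 12 mm high and 12 mm wide on the three sides away from the gate.
- wheel_a: one of three alike small black toy wheels, a disc 38 mm in diameter and 16 mm thick with a small bright axle hole in its middle, about 13 to 24 g, lying flat and loose on the tray deck. Origin: centre of its underside, z up. It slides with ordinary dry friction, and two fingertips some 20 mm apart push it without its slipping off sideways.
- wheel_b: one of three alike small black toy wheels, a disc 38 mm in diameter and 16 mm thick with a small bright axle hole in its middle, about 13 to 24 g, lying flat and loose on the tray deck. Origin: centre of its underside, z up. It slides with ordinary dry friction, and two fingertips some 20 mm apart push it without its slipping off sideways.
- wheel_c: one of three alike small black toy wheels, a disc 38 mm in diameter and 16 mm thick with a small bright axle hole in its middle, about 13 to 24 g, lying flat and loose on the tray deck. Origin: centre of its underside, z up. It slides with ordinary dry friction, and two fingertips some 20 mm apart push it without its slipping off sideways.
- big_wheel: a bigger black wheel, 56 mm in diameter and 20 mm thick, lying flat on the tray in its back corner; it does not fit through the gate. Origin: centre of its underside. Bystander: leave it where it is.
- car_body: an unfinished pale wooden toy car body without wheels, 112 mm long (its y), 44 mm wide, 53 mm high, standing on the tray along the rim on the -x side. Origin: centre of its underside. Bystander: leave it where it is.
- car_done: a finished wooden toy car with wheels, 112 x 70 x 61 mm, on the table beyond the tray. Origin: centre of its underside on the table. Bystander: leave it where it is.
- tin_can: an open steel can, 74 mm in diameter, 105 mm high, on the table. Origin: centre of its underside. Bystander: leave it where it is.
- screwdriver: a screwdriver lying on the table. Origin: under the tool. Bystander: leave it where it is.
- glue: an orange bottle, 68 mm in diameter, 190 mm high, on the table. Origin: centre of its underside. Bystander: leave it where it is.
- drill: a cordless drill lying on its side on the table, about 240 x 190 mm, 56 mm high. Origin: under its motor housing. Bystander: leave it where it is.
There are look-alikes about, which are no part of the job. What is shaped like the wheel_a but blue or pink is not meant.

How it is judged (in metres and radians):
On the way, in this order (a step that is already met when the one before it is completed fails the run):
1. one wheel is in the lane (((y of wheel_a in the frame of press between -0.152 and -0.014 m and x of wheel_a in the frame of press between -0.01 and 0.01 m and height (world z) of wheel_a between 0.04 and 0.05 m) or (y of wheel_b in the frame of press between -0.152 and -0.014 m and x of wheel_b in the frame of press between -0.01 and 0.01 m and height (world z) of wheel_b between 0.04 and 0.05 m) or (y of wheel_c in the frame of press between -0.152 and -0.014 m and x of wheel_c in the frame of press between -0.01 and 0.01 m and height (world z) of wheel_c between 0.04 and 0.05 m))), for 0.2 s.
2. two wheels are in the lane ((((y of wheel_a in the frame of press between -0.152 and -0.014 m and x of wheel_a in the frame of press between -0.01 and 0.01 m and height (world z) of wheel_a between 0.04 and 0.05 m) and (y of wheel_b in the frame of press between -0.152 and -0.014 m and x of wheel_b in the frame of press between -0.01 and 0.01 m and height (world z) of wheel_b between 0.04 and 0.05 m)) or ((y of wheel_a in the frame of press between -0.152 and -0.014 m and x of wheel_a in the frame of press between -0.01 and 0.01 m and height (world z) of wheel_a between 0.04 and 0.05 m) and (y of wheel_c in the frame of press between -0.152 and -0.014 m and x of wheel_c in the frame of press between -0.01 and 0.01 m and height (world z) of wheel_c between 0.04 and 0.05 m)) or ((y of wheel_b in the frame of press between -0.152 and -0.014 m and x of wheel_b in the frame of press between -0.01 and 0.01 m and height (world z) of wheel_b between 0.04 and 0.05 m) and (y of wheel_c in the frame of press between -0.152 and -0.014 m and x of wheel_c in the frame of press between -0.01 and 0.01 m and height (world z) of wheel_c between 0.04 and 0.05 m)))), for 0.2 s.
3. all three wheels are in the lane (y of wheel_a in the frame of press between -0.152 and -0.014 m and x of wheel_a in the frame of press between -0.01 and 0.01 m and height (world z) of wheel_a between 0.04 and 0.05 m and y of wheel_b in the frame of press between -0.152 and -0.014 m and x of wheel_b in the frame of press between -0.01 and 0.01 m and height (world z) of wheel_b between 0.04 and 0.05 m and y of wheel_c in the frame of press between -0.152 and -0.014 m and x of wheel_c in the frame of press between -0.01 and 0.01 m and height (world z) of wheel_c between 0.04 and 0.05 m), for 0.2 s.
At the end, for the whole second after the job is handed in: All three small wheels lie flat (0.2 rad) and at rest in the lane, centres at least 14 mm beyond the gate (at most 5 mm sticks out) and within 10 mm of its middle line, brought in one after another; big wheel and car body within 20 mm, other things within 30 mm of their starts (all of step 3 and angle between each of wheel_a, wheel_b, wheel_c's own z axis and vertical below 0.2 rad and linear speed of each of wheel_a, wheel_b, wheel_c below 0.02 m/s and distance of each of car_body, big_wheel from where it was at the start of the episode below 0.02 m and distance of each of car_done, tin_can, screwdriver, glue, drill from where it was at the start of the episode below 0.03 m); the robot touches nothing.
It fails at once if a small wheel was lifted (more than 6 mm off the deck at its centre) (height (world z) of any of wheel_a, wheel_b, wheel_c above 0.051 m).
It fails at once if the big wheel or the car body was lifted or moved more than 20 mm (distance of any of car_body, big_wheel from where it was at the start of the episode above 0.02 m).
It fails at once if something else on the table was moved more than 30 mm (distance of any of car_done, tin_can, screwdriver, glue, drill from where it was at the start of the episode above 0.03 m).
It also fails if it takes over 67 s, if anything falls off the work surface, if the arm or the gripper's body presses on something with over 40 N, if the wrist force passes 120 N, or if a joint passes its speed limit or range.

## Robot

A 6-joint arm with a two-finger parallel gripper is mounted at the origin on the work surface. World frame = base frame: x ahead of the robot, y to its left, z up, the work surface at z = 0. Lengths are in mm, angles in rad, forces in N, time in s.
With the tool pointing down it reaches from about 250 to 725 mm from the base axis. Payload 4 kg.
Tool frame: the origin (TCP) lies midway between the tips of the shut fingers; the grasp point (between the pads) lies 19 mm behind it (env.hold_point_z is the distance from the TCP to the grasp point, in mm); z points along the fingers, y is the direction in which the jaws open and shut (so a half turn about z gives the same grasp; the last joint's range is limited). The gripper opens to 85 mm and grips with 20 to 120 N. Pads are 22 mm wide; open, the fingers measure 114 mm over their backs; the gripper's body (76 mm by 85 mm) begins 54 mm behind the grasp point. The pads swing forward as they close: fully open they stand 13 mm farther back than shut.
Start: joints at [-1.267, 0.241, 0.005, 1.335, 0, 1.571], TCP at [149.572, -477.103, 231.306] pointing down, gripper open.
Joint ranges: [-2.72, 2.72], [-1.05, 1.87], [-1.09, 1.28], [-1.99, 2.15], [-1.42, 1.44], [-3.14, 3.14]. Speed limits (rad/s): [2.79, 2.79, 3.14, 3.14, 3.14, 3.14].

## Interface

Orientations are given as a rotation vector (axis times angle).
In Python, from workcell import env gives the robot as it stands. The module is installed in compiled form; this text tells all that it offers.
- The arm moves only by the shell command python3 -m handwheel 'ROWS' [FORCE]. ROWS is JSON, one flat list of numbers, 7 for each row, row after row: the closure, from 0 (fully open) to 1 (shut), then the shift along the tool's x, y, z scaled (see below), then the turn, a rotation vector about the tool's x, y, z scaled (see below). In form: [gripper, dx, dy, dz, wx, wy, wz, gripper, dx, dy, dz, wx, wy, wz, ...]. A call has 1 to 20 rows; each row is the pose to reach, as a shift and turn from the pose commanded when the call began, along the tool's axes at that moment, turning the shorter way round; what a row does not reach only later rows make up. The controller multiplies each number of a shift by 0.4 m and each number of a turn by 2 pi rad. A row lasts 1/10 s, in which the tool goes at most 50 mm and 8.59 degrees, less where a joint would pass 70% of its speed; a pose out of reach is approached as far as the arm can. A call with a number of a shift or a turn outside -1 to 1 is refused whole. A call with a gripper value outside its range is refused whole. The fingers move at their own pace and stop on an object; FORCE is the grip in N (left out, the last holds). Time passes only in rows, so rows that repeat a pose let the fingers close. It gives the time, the measured TCP pose, the force and the opening at its end, in the units of the state.
- env.get_obs(): the state, without advancing time (a new reading comes with each control period).
- env.get_image(name): name is "side" or "top" or "wrist"; returns a dict with "frame" (400x640x3 uint8, red, green, blue), "camera_matrix" (3x3 intrinsics, pixels), "extrinsics" (4x4, takes a point from camera to world coordinates); the wrist camera has in their place "tool_from_camera" (4x4, takes a point from camera to tool coordinates, whose origin is the TCP and whose axes are the flange's). Camera axes: x right, y up, looking along -z (the intrinsics and any distortion apply to the point x, -y, -z); pixel columns grow to the right and rows downward; lengths in mm; the calibration is good to about 2 mm. A picture is of the moment at which its call begins: read the wrist's pose just before it. There is no depth.
- env.hand_in(): hands the job in, once; it reports no verdict.
The state is a dict: "clock": time; "joint_pos": joint angles; "joint_velocities": joint speeds; "tau": joint torques, N m; "tool_pos": TCP position; "eef_rot": TCP orientation; "wrist_force": force on the tool from outside, world axes, zero at the start; "ft_torque": the same for the moment, N m; "opening": finger opening in mm.
Only numpy, scipy, OpenCV 4.12 (cv2) and the standard library are available. Lean on these libraries where they do the work, as an engineer would, in place of code of your own. Each camera call takes 0.05 s, during which the arm holds its last target.

## Working session

There is one attempt and no reset: what is moved stays moved. The work goes in short steps, Python scripts to look and compute and a shell command to move; the robot and the scene stay as the last step left them, time stands still between calls to the robot, and variables do not carry over. Pictures are saved under pics/ and viewed, and the job is handed in when it is done.

```bash
mkdir -p pics; python3 - <<'E'
from workcell import env
import cv2,pickle
o=env.get_obs();print({k:o[k] for k in o})
for n in("top","side","wrist"):
    d=env.get_image(n);pickle.dump(d,open(f"pics/{n}0.pkl","wb"));cv2.imwrite(f"pics/{n}0.png",d["frame"][:,:,::-1])
    print(n,d["camera_matrix"],d.get("extrinsics",d.get("tool_from_camera")),d.keys())
E
```

```text
{'clock': 0.0, 'joint_pos': array([-1.26698869e+00,  2.41446604e-01,  3.73024142e-03,  1.33519842e+00,
        6.42727182e-06,  1.57079464e+00]), 'joint_velocities': array([-0.00101945,  0.00230164, -0.00071745,  0.00082972, -0.00074899,
        0.0005804 ]), 'tau': array([-1.00669899e-03, -3.72315502e+01,  2.52409691e+01,  1.67728920e-02,
        2.07230457e-06, -9.48047102e-06]), 'tool_pos': array([ 149.39144599, -476.50118856,  230.39846073]), 'eef_rot': array([-3.10334519e+00, -4.75072331e-01,  4.93230797e-04]), 'wrist_force': array([0.69133989, 0.38221002, 0.4345752 ]), 'ft_torque': array([-0.0364116 , -0.00680699, -0.02734084]), 'opening': 85.54352394093804}
top [[386.56033215   0.         313.42670272]
 [  0.         386.56033215 193.95947556]
 [  0.           0.           1.        ]] [[ 9.04038936e-03  9.95913596e-01 -8.98575597e-02  4.58177664e+02]
 [-9.99865565e-01  1.02322628e-02  1.28122285e-02  1.51483475e+02]
 [ 1.36793188e-02  8.97296521e-02  9.95872214e-01  1.10875350e+03]
 [ 0.00000000e+00  0.00000000e+00  0.00000000e+00  1.00000000e+00]] dict_keys(['frame', 'camera
[... 237 characters left out ...]
e-01  6.51334159e-01 -7.11350085e-01 -8.47979836e+02]
 [ 1.11862012e-02  7.39553341e-01  6.73004996e-01  1.01163314e+03]
 [ 0.00000000e+00  0.00000000e+00  0.00000000e+00  1.00000000e+00]] dict_keys(['frame', 'camera_matrix', 'extrinsics'])
wrist [[342.07817162   0.         320.96923842]
 [  0.         342.07817162 196.27750144]
 [  0.           0.           1.        ]] [[-8.86795075e-04  9.49183622e-01  3.14721569e-01  8.05840650e+01]
 [ 9.99999431e-01  6.54895588e-04  8.42580966e-04 -5.19464592e-01]
 [ 5.93654285e-04  3.14722137e-01 -9.49183662e-01 -1.42737235e+02]
 [ 0.00000000e+00  0.00000000e+00  0.00000000e+00  1.00000000e+00]] dict_keys(['frame', 'camera_matrix', 'tool_from_camera'])
```

View pics/top0.png

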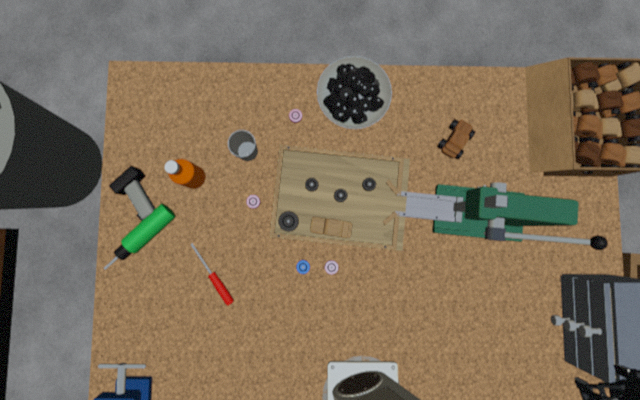

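View pics/side0.png

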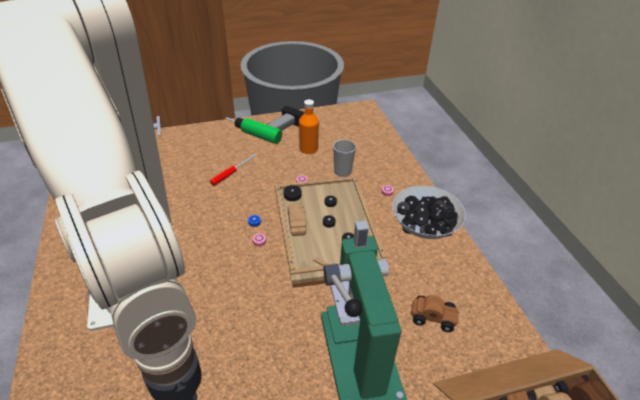

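The three black discs at about (312,184), (340,196) and (369,184) in the top view lie on the tray. These could be mistaken for them:
- big wheel at (288,221)
- pink rings at (295,115), (253,201), (331,267)
- blue ring at (303,267)
- black wheels in the bowl at (355,90)
- the finished car's wheels at (457,138)

I choose the three on the deck, and check them in a close crop.

```bash
cat > h.py <<'E'
import numpy as np,cv2,pickle
from scipy.spatial.transform import Rotation as R
def ray(d,uv,z,T=None):
    K=d["camera_matrix"];T=d["extrinsics"] if T is None else T
    uv=np.atleast_2d(uv).astype(float)
    c=np.c_[(uv[:,0]-K[0,2])/K[0,0],-(uv[:,1]-K[1,2])/K[1,1],-np.ones(len(uv))]
    w=c@T[:3,:3].T;o=T[:3,3]
    return o+w*((z-o[2])/w[:,2])[:,None]
def proj(d,P,T=None):
    K=d["camera_matrix"];T=d["extrinsics"] if T is None else T
    c=(np.atleast_2d(P)-T[:3,3])@T[:3,:3]
    return np.c_[K[0,0]*c[:,0]/-c[:,2]+K[0,2],-K[1,1]*c[:,1]/-c[:,2]+K[1,2]]
def wristT(o,d):
    M=np.eye(4);M[:3,:3]=R.from_rotvec(o["eef_rot"]).as_matrix();M[:3,3]=o["tool_pos"]
    return M@d["tool_from_camera"]
E
python3 - <<'E'
from h import *
d=pickle.load(open("pics/top0.pkl","rb"));f=d["frame"]
c=f[140:260,265:525];cv2.imwrite("pics/crop0.png",cv2.resize(c,None,fx=3,fy=3,interpolation=cv2.INTER_CUBIC)[:,:,::-1])
g=f.max(2);m=(g<60).astype(np.uint8)
n,l,s,ce=cv2.connectedComponentsWithStats(m[140:260,265:410])
for i in range(1,n):
    if s[i,4]>15:
        uv=ce[i]+[265,140];print(s[i],uv.round(1),ray(d,uv,58).round(1))
# rim corners
for uv in [(281.5,149.5),(410,157),(402,246),(273,238)]: print(uv,ray(d,uv,57).round(1))
E
```

```text
[41 39 11 11 54] [310.9 183.9] [[580.5 145.2  58. ]]
[98 39 12 11 67] [368.7 184.2] [[581.5 -13.2  58. ]]
[70 50 11 10 49] [340.3 194.7] [[551.8  64.6  58. ]]
[16 74 14 14 94] [287.8 220.6] [[479.7 206.8  58. ]]
(281.5, 149.5) [[675.3 227.1  57. ]]
(410, 157) [[ 658.4 -128.2   57. ]]
(402, 246) [[ 414.1 -103.2   57. ]]
(273, 238) [[432.5 246.   57. ]]
```

View pics/crop0.png

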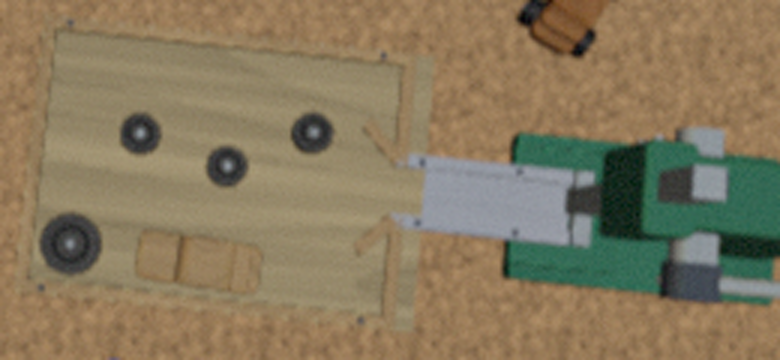

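View pics/wrist0.png

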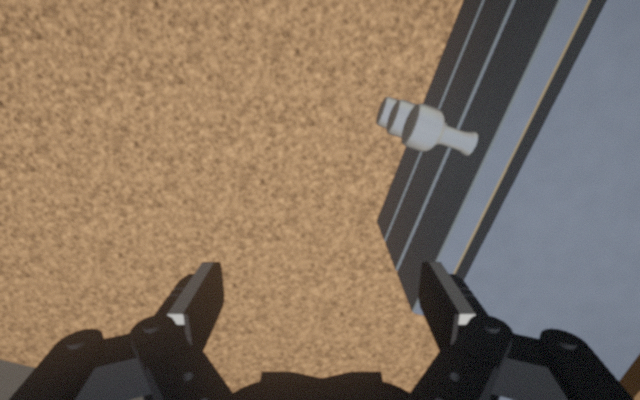

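```bash
cat >> h.py <<'E'
def plan(o,pos,ang,tilt=None):
    """rows numbers for target TCP pos, tool z down, tool x at world angle ang(rad)"""
    R0=R.from_rotvec(o["eef_rot"])
    c,s=np.cos(ang),np.sin(ang)
    R1=R.from_matrix(np.array([[c,s,0],[s,-c,0],[0,0,-1]]))  # cols x=(c,s,0), y=(s,-c,0), z=(0,0,-1)
    d=R0.inv().apply(np.array(pos,float)-o["tool_pos"])/400
    w=(R0.inv()*R1).as_rotvec()/(2*np.pi)
    return d.round(4),w.round(4)
E
python3 - <<'E'
from h import *
from workcell import env
o=env.get_obs()
for p in [(400,0,300),(530,30,300)]: print(plan(o,p,np.pi/2-.05))
E
```

```text
(array([ 0.9542, -0.95  , -0.1719]), array([-0.0002, -0.0002, -0.1937]))
(array([ 1.2867, -0.9243, -0.1719]), array([-0.0002, -0.0002, -0.1937]))
```

```bash
python3 -m handwheel '[0.74,0.954,-0.95,-0.172,0,0,-0.194,0.74,0.954,-0.95,-0.172,0,0,-0.194,0.74,0.954,-0.95,-0.172,0,0,-0.194,0.74,0.954,-0.95,-0.172,0,0,-0.194,0.74,0.954,-0.95,-0.172,0,0,-0.194,0.74,0.954,-0.95,-0.172,0,0,-0.194,0.74,0.954,-0.95,-0.172,0,0,-0.194,0.74,0.954,-0.95,-0.172,0,0,-0.194,0.74,0.954,-0.95,-0.172,0,0,-0.194,0.74,0.954,-0.95,-0.172,0,0,-0.194,0.74,0.954,-0.95,-0.172,0,0,-0.194,0.74,0.954,-0.95,-0.172,0,0,-0.194,0.74,0.954,-0.95,-0.172,0,0,-0.194,0.74,0.954,-0.95,-0.172,0,0,-0.194]'
python3 - <<'E'
from h import *
from workcell import env
o=env.get_obs();print(o["clock"],o["opening"],o["tool_pos"],o["joint_pos"])
print(plan(o,(530,30,300),np.pi/2-.05))
E
```

```text
clock: 1.55
tool_pos: [399.4, -1.0, 299.7]
eef_rot: [-2.275, -2.166, 0.002]
wrist_force: [-0.1, -0.8, -0.5]
opening: 22.1
1.55 22.056816844443897 [399.36345707  -0.95860131 299.71657412] [-2.16446566e-03  1.92291866e-02 -7.61022459e-02  1.47671152e+00
 -3.10350087e-04  1.61746991e+00]
(array([ 0.0932,  0.3224, -0.0011]), array([-0.0002,  0.0001,  0.0002]))
```

```bash
python3 -m handwheel '[0.74,0.093,0.322,0,0,0,0,0.74,0.093,0.322,0,0,0,0,0.74,0.093,0.322,0,0,0,0,0.74,0.093,0.322,0,0,0,0,0.74,0.093,0.322,0,0,0,0]'
python3 - <<'E'
from h import *
from workcell import env
o=env.get_obs();d=env.get_image("wrist");pickle.dump((o,d),open("pics/w1.pkl","wb"));print(o["tool_pos"])
cv2.imwrite("pics/w1.png",d["frame"][:,:,::-1])
E
```

```text
clock: 2.05
tool_pos: [530.0, 29.0, 299.1]
eef_rot: [-2.276, -2.163, 0.003]
wrist_force: [0.3, -0.4, -0.6]
opening: 21.8
[529.99939921  28.96759471 299.08370377]
```

View pics/w1.png

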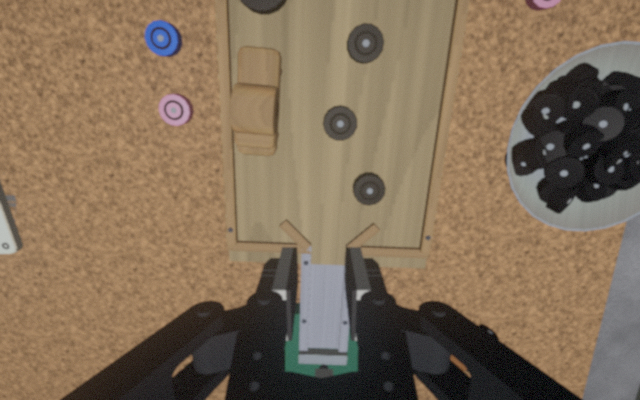

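```bash
python3 - <<'E'
from h import *
o,d=pickle.load(open("pics/w1.pkl","rb"));f=d["frame"]
c=f[205:375,215:445];cv2.imwrite("pics/w1c.png",cv2.resize(c,None,fx=3.4,fy=3.4,interpolation=cv2.INTER_CUBIC)[:,:,::-1])
m=(f.max(2)<75).astype(np.uint8);T=wristT(o,d)
n,l,s,ce=cv2.connectedComponentsWithStats(m[:225,225:450])
for i in range(1,n):
    if s[i,4]>100:
        x,y,w,h,_=s[i];uv=np.array([225+x+w/2-.5,y+h/2-.5]);print(s[i],ce[i]+[225,0],uv,ray(d,uv,57,T).round(1),ray(d,ce[i]+[225,0],57,T).round(1))
E
```

```text
[ 17   0  44  14 330] [263.85454545   5.44848485] [263.5   6.5] [[479.3 185.6  57. ]] [[479.8 186.5  57. ]]
[129  26  27  30 259] [366.55598456  41.04633205] [367.   40.5] [[582.5 149.1  57. ]] [[582.  148.6  57. ]]
[104 113  23  22 122] [340.17213115 122.53278689] [340.  123.5] [[551.9  66.5  57. ]] [[552.1  67.5  57. ]]
[133 181  23  23 213] [369.98591549 191.43192488] [369. 192.] [[583.3 -14.8  57. ]] [[584.5 -14.2  57. ]]
```

View pics/w1c.png

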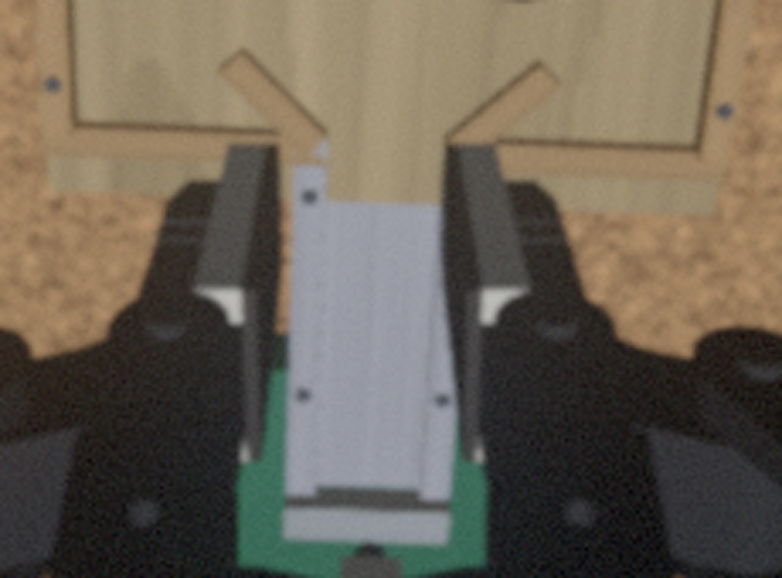

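```bash
python3 - <<'E'
from h import *
o,d=pickle.load(open("pics/w1.pkl","rb"));T=wristT(o,d)
def r(cx,cy,z): return ray(d,[215+(cx+.5)/3.4-.5,205+(cy+.5)/3.4-.5],z,T)[0].round(1)
for n,a in dict(gl=(326,133,51),gr=(448,135,51),gL=(242,52,51),gR=(542,66,51),s1=(309,197,51),s2=(303,396,51),s3=(443,400,51),wl=(75,127,51),wr=(697,150,51),rl1=(328,190,51),rl2=(318,487,51),rr1=(420,490,51),st1=(317,505,59),st2=(418,507,59),stL=(284,507,59),stR=(452,510,59),bl=(53,85,57),br=(725,111,57)).items(): print(n,r(*a))
W=lambda u,v:ray(d,[u,v],57,T)[0].round(1)
print(W(234,160),W(432,160),W(230,50),W(450,50))
dt=pickle.load(open("pics/top0.pkl","rb"))
for n,(x,y,z) in dict(s1=(421,160,51),s2=(519,171,51),s3=(516,232,51),s4=(418,223,51)).items(): print("top",n,ray(dt,[265+x/3,140+y/3],z)[0].round(1))
E
```

```text
gl [509.9 -81.6  51. ]
gr [555.1 -84.7  51. ]
gL [481.5 -47.7  51. ]
gR [590.  -58.7  51. ]
s1 [ 501.9 -108.    51. ]
s2 [ 493.5 -198.    51. ]
s3 [ 549.8 -202.7   51. ]
wl [417.1 -74.5  51. ]
wr [647.6 -95.6  51. ]
rl1 [ 509.2 -105.4   51. ]
rl2 [ 496.7 -243.5   51. ]
rr1 [ 538.9 -247.1   51. ]
st1 [ 496.5 -245.3   59. ]
st2 [ 537.7 -248.4   59. ]
stL [ 482.9 -245.7   59. ]
stR [ 551.5 -250.6   59. ]
bl [413.2 -54.6  57. ]
br [655.4 -77.2  57. ]
[429.2  31.6  57. ] [655.6  20.   57. ] [440.4 147.4  57. ] [668.3 135.6  57. ]
top s1 [ 558.  -115.5   51. ]
top s2 [ 548.7 -205.8   51. ]
top s3 [ 492.7 -201.9   51. ]
top s4 [ 500.1 -112.    51. ]
```

```bash
cat >> h.py <<'E'
YAW=-0.0918; G=np.array([532.4,-84.0])
ex=np.array([np.cos(YAW),np.sin(YAW)]); ey=np.array([-np.sin(YAW),np.cos(YAW)])
def w(p): return G+p[0]*ex+p[1]*ey
def pr(q): q=np.asarray(q)[:2]-G; return np.array([q@ex,q@ey])
def seg(o,a,b,backs,z):
    """push from press a to b; print rows for TCP 'back' mm behind a along the push line (negative=ahead)"""
    a=np.array(a,float);b=np.array(b,float);u=(b-a)/np.linalg.norm(b-a);t=-u
    ang=np.arctan2(t[1],t[0])+YAW
    for k in backs:
        print(k,plan(o,[*w(a-u*k),z],ang))
    print("len",np.linalg.norm(b-a),"ang",ang)
E
python3 - <<'E'
from h import *
from workcell import env
o=env.get_obs()
for q in [(583.5,-14.6),(552,66.7),(582.3,149)]: print(pr(q))
seg(o,(44.5,73.8),(0,50),[38],95)
E
```

```text
[44.52285963 73.79217418]
[  5.70263362 151.86220718]
[ 28.33051759 236.59330458]
38 (array([-0.0607,  0.2268,  0.5114]), array([-0.0002,  0.0002,  0.1784]))
len 50.46474016578308 ang 0.3993229627464397
```

```bash
python3 -m handwheel '[0.74,-0.03,0.11,0.25,0,0,0.09,0.74,-0.061,0.227,0.45,0,0,0.178,0.74,-0.061,0.227,0.511,0,0,0.178,0.74,-0.061,0.227,0.511,0,0,0.178,0.74,-0.061,0.227,0.511,0,0,0.178,0.74,-0.061,0.227,0.511,0,0,0.178,0.74,-0.061,0.227,0.511,0,0,0.178,0.74,-0.061,0.227,0.511,0,0,0.178,0.74,-0.061,0.227,0.511,0,0,0.178]'
cat > look.py <<'E'
import sys
from h import *
from workcell import env
n=sys.argv[1]
o=env.get_obs();d=env.get_image("wrist");pickle.dump((o,d),open(f"pics/{n}.pkl","wb"));T=wristT(o,d)
cv2.imwrite(f"pics/{n}.png",d["frame"][:,:,::-1])
x=R.from_rotvec(o["eef_rot"]).as_matrix()[:,0]
print("t",o["clock"],"tcp press",pr(o["tool_pos"]).round(1),"z",o["tool_pos"][2].round(1),"ang",np.arctan2(x[1],x[0]).round(4),"F",o["wrist_force"].round(1),o["opening"].round(1))
m=(d["frame"].max(2)<75).astype(np.uint8)
k,l,s,ce=cv2.connectedComponentsWithStats(m)
for i in range(1,k):
    if s[i,4]>100: q=ray(d,ce[i],57,T)[0];print(s[i],ce[i].round(1),pr(q).round(1))
E
python3 look.py w2
```

```text
clock: 3.0
tool_pos: [619.0, 0.7, 96.9]
eef_rot: [3.078, 0.629, 0.001]
wrist_force: [-0.2, -0.3, 0.7]
opening: 21.9Traceback (most recent call last):
  File "look.py", line 8, in <module>
    print("t",o["clock"],"tcp press",pr(o["tool_pos"]).round(1),"z",o["tool_pos"][2].round(1),"ang",np.arctan2(x[1],x[0]).round(4),"F",o["wrist_force"].round(1),o["opening"].round(1))
                                                                                                                                                                 ^^^^^^^^^^^^^^^^^^
AttributeError: 'float' object has no attribute 'round'
```

View pics/w2.png

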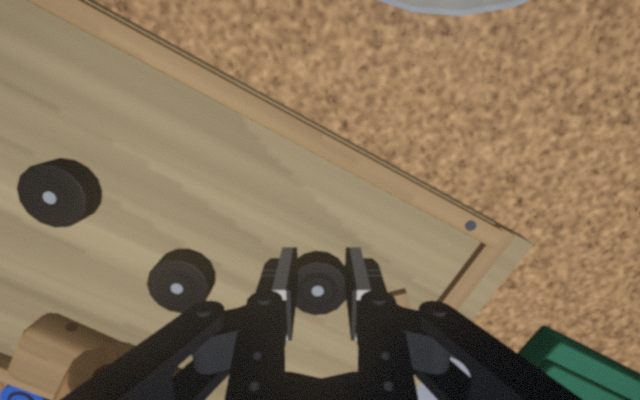

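```bash
sed -i 's/o\["opening"\].round(1)/round(o["opening"],1)/' look.py; python3 - <<'E'
from h import *
o,d=pickle.load(open("pics/w2.pkl","rb"));T=wristT(o,d)
for uv in [(319,291),(319,279),(177,289),(49,198)]:
  for z in(45,55,61): print(uv,z,pr(ray(d,uv,z,T)[0]).round(1))
print(pr(o["tool_pos"]),proj(d,[*w((44.5,73.8)),57],T))
seg(o,(44.5,73.8),(0,50),[38],54)
E
```

```text
(319, 291) 45 [33.8 70.5]
(319, 291) 55 [39.7 73.6]
(319, 291) 61 [43.2 75.5]
(319, 279) 45 [41.8 74.8]
(319, 279) 55 [47.3 77.7]
(319, 279) 61 [50.6 79.4]
(177, 289) 45 [ -9.2 153.6]
(177, 289) 55 [ -1.1 152.4]
(177, 289) 61 [  3.8 151.7]
(49, 198) 45 [ 14.  243.9]
(49, 198) 55 [ 20.9 238.1]
(49, 198) 61 [ 25.1 234.6]
[78.48291617 92.30281448] [[322.43476816 286.8425288 ]]
38 (array([-0.0018,  0.0007,  0.1072]), array([ 0.0001, -0.0001,  0.0006]))
len 50.46474016578308 ang 0.3993229627464397
```

```bash
python3 -m handwheel '[0.74,-0.002,0.001,0.07,0,0,0,0.74,-0.002,0.001,0.107,0,0,0,0.74,-0.002,0.001,0.107,0,0,0,0.74,-0.002,0.001,0.107,0,0,0]'; python3 look.py w3; python3 - <<'E'
from h import *
from workcell import env
d=env.get_image("side");o=env.get_obs();pickle.dump((o,d),open("pics/s3.pkl","wb"))
uv=proj(d,o["tool_pos"])[0];print(uv);x,y=map(int,uv)
f=d["frame"][max(0,y-50):y+50,x-60:x+60];cv2.imwrite("pics/s3.png",cv2.resize(f,None,fx=6,fy=6,interpolation=cv2.INTER_CUBIC)[:,:,::-1])
E
```

```text
clock: 3.45
tool_pos: [619.1, 0.9, 53.6]
eef_rot: [3.077, 0.631, 0.0]
wrist_force: [0.0, 0.4, -0.0]
opening: 22.3
t 3.45 tcp press [78.6 92.5] z 53.6 ang 0.4047 F [ 0.   0.4 -0. ] 22.3
[   0  179   46   85 2826] [ 18.6 220.5] [ 35.5 221.1]
[    0   249   640   151 42844] [311.9 350.2] [34.5 74.6]
[358.60126506 232.84104645]
```

View pics/s3.png

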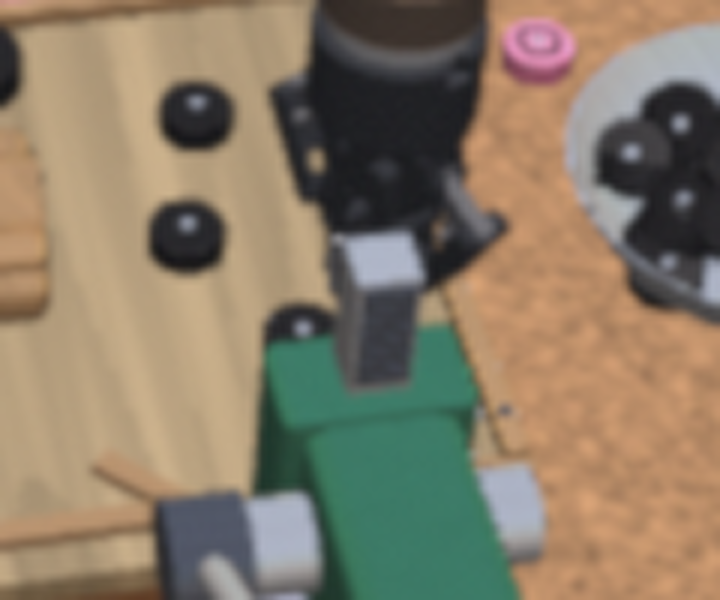

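View pics/w3.png

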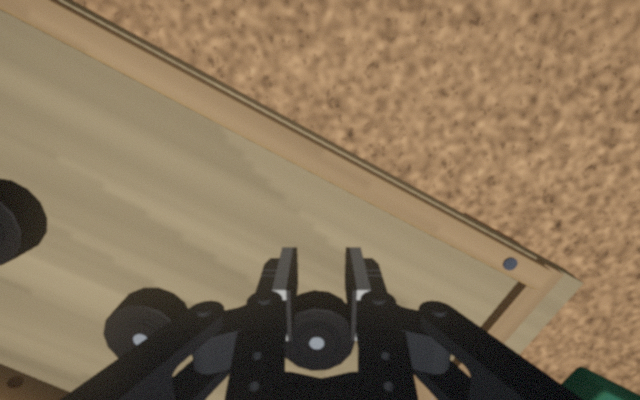

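```bash
python3 -m handwheel '[0.74,-0.02,0,0,0,0,0,0.74,-0.04,0,0,0,0,0,0.74,-0.06,0,0,0,0,0,0.74,-0.08,0,0,0,0,0,0.74,-0.1,0,0,0,0,0,0.74,-0.12,0,0,0,0,0,0.74,-0.14,0,0,0,0,0,0.74,-0.155,0,0,0,0,0,0.74,-0.155,0,0,0,0,0,0.74,-0.155,0,0,0,0,0]'; python3 look.py w4
```

```text
clock: 4.55
tool_pos: [562.3, -23.3, 52.9]
eef_rot: [-3.078, -0.631, 0.0]
wrist_force: [0.4, 0.2, -0.8]
opening: 22.3
t 4.55 tcp press [24.2 63.2] z 52.9 ang 0.4042 F [ 0.4  0.2 -0.8] 22.3
[  0  62   8  51 291] [ 2.9 88. ] [ 34.8 209.5]
[  75  171  100   87 6328] [124.9 212.9] [  7.3 151.6]
[   61   249   520   151 38096] [318.2 349.6] [-17.5  43.1]
[  0 283  41  22 156] [ 18.5 293.9] [-56.1 182.9]
[ 554  294   86   74 3134] [596.7 330.8] [ 57.5 -71.7]
[   0  328   50   40 1502] [ 22.  347.9] [-87.1 174.1]
```

View pics/w4.png

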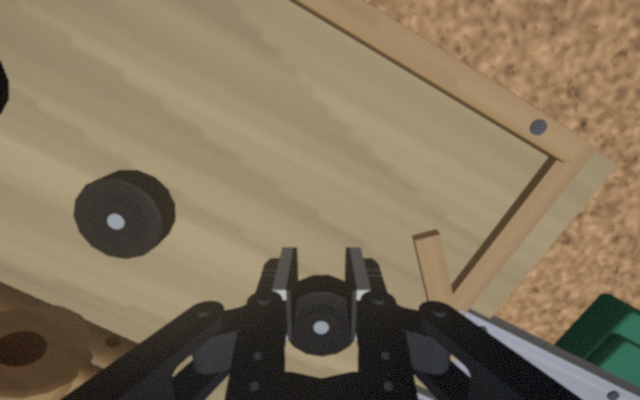

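```bash
python3 - <<'E'
from h import *
o,d=pickle.load(open("pics/w4.pkl","rb"));T=wristT(o,d)
q=pr(ray(d,(321,327),61,T)[0]);print(q)
seg(o,(0.5,50),(0.3,0),[36],85); seg(o,(.5,50),(0.3,0),[36],54)
E
```

```text
[-1.92742567 49.88659761]
36 (array([-0.0248, -0.0781, -0.0803]), array([-0.    , -0.    , -0.1704]))
len 50.00039999840001 ang 1.474996348128025
36 (array([-0.0248, -0.0781, -0.0028]), array([-0.    , -0.    , -0.1704]))
len 50.00039999840001 ang 1.474996348128025
```

```bash
python3 -m handwheel '[0.74,0.025,0,0,0,0,0,0.74,0.025,0,-0.08,0,0,0,0.74,-0.025,-0.078,-0.08,0,0,-0.17,0.74,-0.025,-0.078,-0.08,0,0,-0.17,0.74,-0.025,-0.078,-0.08,0,0,-0.17,0.74,-0.025,-0.078,-0.08,0,0,-0.17,0.74,-0.025,-0.078,-0.08,0,0,-0.17,0.74,-0.025,-0.078,-0.08,0,0,-0.17,0.74,-0.025,-0.078,-0.08,0,0,-0.17,0.74,-0.025,-0.078,-0.08,0,0,-0.17,0.74,-0.025,-0.078,-0.08,0,0,-0.17,0.74,-0.025,-0.078,-0.08,0,0,-0.17,0.74,-0.025,-0.078,-0.003,0,0,-0.17,0.74,-0.025,-0.078,-0.003,0,0,-0.17,0.74,-0.025,-0.078,-0.003,0,0,-0.17]'; python3 look.py w5
```

```text
clock: 6.1
tool_pos: [540.1, 1.6, 53.7]
eef_rot: [-2.328, -2.108, 0.003]
wrist_force: [-0.3, 1.1, -0.4]
opening: 21.8
t 6.1 tcp press [-0.1 85.9] z 53.7 ang 1.4717 F [-0.3  1.1 -0.4] 21.8
[583   0  52 166 931] [610.4  61.7] [109.7 174. ]
[ 122   63   35   58 1333] [136.6  91.9] [-72.2 164.6]
[ 305   93   61   62 1257] [335.3 122.7] [  5.5 152.1]
[   62   249   519   151 37948] [323.1 350.9] [-0.1 38.8]
```

View pics/w5.png

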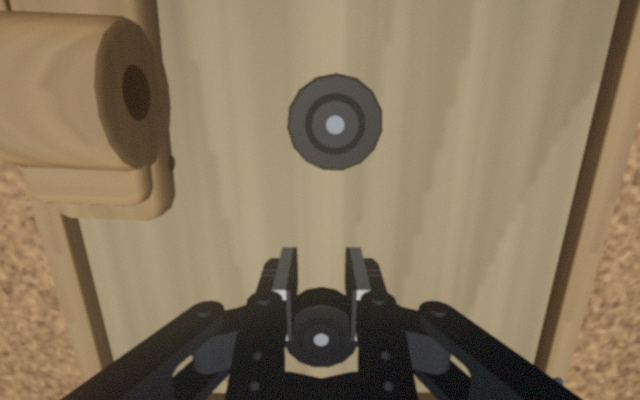

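```bash
python3 -m handwheel '[0.74,-0.02,0,0,0,0,0,0.74,-0.04,0,0,0,0,0,0.74,-0.06,0,0,0,0,0,0.74,-0.08,0,0,0,0,0,0.74,-0.1,0,0,0,0,0,0.74,-0.12,0,0,0,0,0,0.74,-0.14,0,0,0,0,0,0.74,-0.16,0,0,0,0,0,0.74,-0.18,0,0,0,0,0,0.74,-0.2,0,0,0,0,0,0.74,-0.214,0,0,0,0,0,0.74,-0.214,0,0,0,0,0,0.74,-0.214,0,0,0,0,0]'; python3 look.py w6
```

```text
clock: 7.45
tool_pos: [532.4, -83.8, 54.0]
eef_rot: [-2.328, -2.109, 0.0]
wrist_force: [0.7, 0.9, 0.7]
opening: 22.3
t 7.45 tcp press [-0.   0.2] z 54.0 ang 1.4722 F [0.7 0.9 0.7] 22.3
[   6    0   51  143 1725] [28.8 57.1] [-110.8   91.8]
[ 557    0   78  266 2849] [595.7 123.6] [110.3  65.2]
[   62   248   553   152 38755] [326.3 349.5] [  1.6 -46.3]
```

View pics/w6.png

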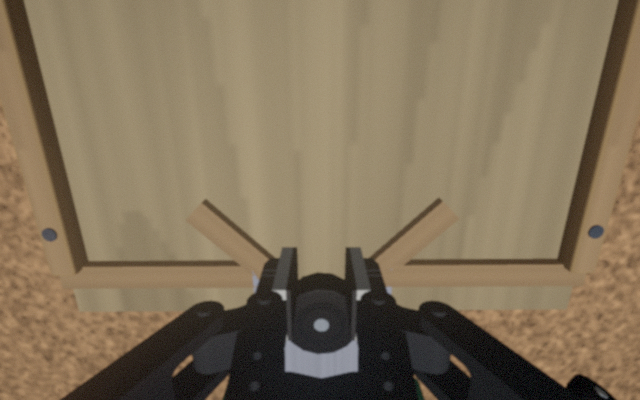

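```bash
python3 - <<'E'
from h import *
o,d=pickle.load(open("pics/w6.pkl","rb"));T=wristT(o,d)
print(pr(ray(d,(321,325),61,T)[0]))
seg(o,(5.5,152),(5.5,0),[36],54)
E
```

```text
[ -0.89288614 -28.14139713]
36 (array([0.4695, 0.0106, 0.    ]), array([-0.    , -0.    , -0.0011]))
len 152.0 ang 1.4789963267948965
```

```bash
python3 -m handwheel '[0.74,0.02,0,0,0,0,0,0.74,0.02,0,-0.08,0,0,0,0.74,0.13,0.011,-0.08,0,0,-0.001,0.74,0.25,0.011,-0.08,0,0,-0.001,0.74,0.36,0.011,-0.08,0,0,-0.001,0.74,0.47,0.011,-0.08,0,0,-0.001,0.74,0.47,0.011,-0.08,0,0,-0.001,0.74,0.47,0.011,-0.04,0,0,-0.001,0.74,0.47,0.011,0,0,0,-0.001,0.74,0.47,0.011,0,0,0,-0.001]'; python3 look.py w7
```

```text
clock: 8.5
tool_pos: [553.1, 103.0, 51.9]
eef_rot: [-2.319, -2.116, 0.007]
wrist_force: [-0.3, -0.4, -0.4]
opening: 22.5
t 8.5 tcp press [  3.4 188.1] z 51.9 ang 1.4795 F [-0.3 -0.4 -0.4] 22.5
[    0     0   182   114 16858] [94.9 50.8] [-81.3 280.8]
[609   0  20  44 160] [617.8  16.7] [109.5 292. ]
[ 334  127   90   90 2828] [386.  175.2] [ 29.8 233.1]
[   62   249   519   151 38015] [321.8 351.1] [  3.2 142.4]
[547 259  14  37 115] [553.5 277.8] [109.4 184.5]
```

View pics/w7.png

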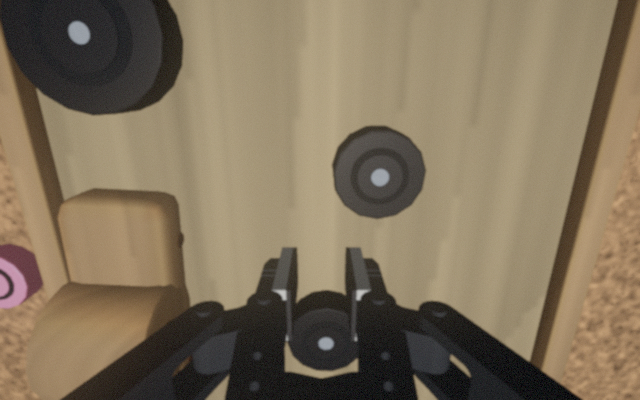

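```bash
python3 -m handwheel '[0.74,-0.02,0,-0.004,0,0,0,0.74,-0.045,-0.001,-0.004,0,0,0,0.74,-0.07,-0.002,-0.004,0,0,0,0.74,-0.095,-0.003,-0.004,0,0,0,0.74,-0.12,-0.004,-0.004,0,0,0,0.74,-0.145,-0.005,-0.004,0,0,0,0.74,-0.17,-0.006,-0.004,0,0,0,0.74,-0.195,-0.007,-0.004,0,0,0,0.74,-0.22,-0.008,-0.004,0,0,0,0.74,-0.245,-0.009,-0.004,0,0,0,0.74,-0.265,-0.009,-0.004,0,0,0,0.74,-0.265,-0.009,-0.004,0,0,0]'; python3 look.py w8
```

```text
clock: 9.75
tool_pos: [541.8, -3.4, 55.6]
eef_rot: [2.323, 2.115, -0.001]
wrist_force: [-0.1, -0.6, -0.2]
opening: 22.2
t 9.75 tcp press [ 2.  81.1] z 55.6 ang 1.4772 F [-0.1 -0.6 -0.2] 22.2
[  98    0   67  132 4014] [132.1  59.8] [-71.  171.1]
[   62     0   566   400 40285] [337.2 337.6] [ 9.4 40.5]
```

View pics/w8.png

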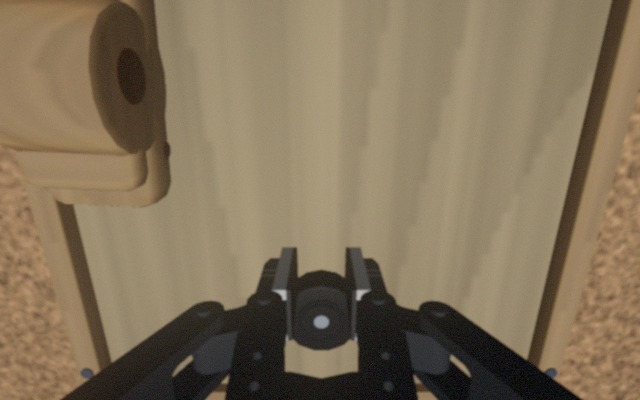

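```bash
python3 -m handwheel '[0.74,-0.02,-0.002,0.003,0,0,0,0.74,-0.04,-0.004,0.003,0,0,0,0.74,-0.06,-0.005,0.003,0,0,0,0.74,-0.08,-0.005,0.003,0,0,0,0.74,-0.1,-0.005,0.003,0,0,0,0.74,-0.12,-0.005,0.003,0,0,0,0.74,-0.14,-0.005,0.003,0,0,0,0.74,-0.16,-0.005,0.003,0,0,0,0.74,-0.18,-0.005,0.003,0,0,0,0.74,-0.201,-0.005,0.003,0,0,0,0.74,-0.201,-0.005,0.003,0,0,0,0.74,-0.201,-0.005,0.003,0,0,0]'; python3 look.py w9
python3 - <<'E'
from h import *
o,d=pickle.load(open("pics/w9.pkl","rb"))
seg(o,(28.3,236),(0,100),[36],54)
E
```

```text
clock: 11.0
tool_pos: [532.6, -82.3, 54.5]
eef_rot: [-2.322, -2.116, -0.0]
wrist_force: [0.1, -0.1, -0.1]
opening: 22.1
t 11.0 tcp press [0.1 1.7] z 54.5 ang 1.4782 F [ 0.1 -0.1 -0.1] 22.1
[   9    0   48  136 1656] [30.5 55.3] [-110.8   93.2]
[ 551    0   85  268 2784] [595. 125.] [110.3  66.7]
[   62   248   548   152 40244] [324.9 349.9] [  1.3 -45.5]
36 (array([0.6739, 0.0884, 0.0013]), array([-0.    , -0.    ,  0.0325]))
len 138.9132463086224 ang 1.2738358517103365
```

View pics/w9.png

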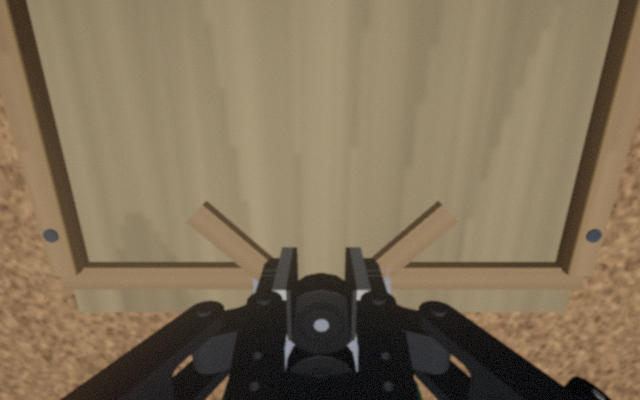

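```bash
python3 -m handwheel '[0.74,0.02,0,0,0,0,0,0.74,0.02,0,-0.08,0,0,0,0.74,0.14,0.02,-0.08,0,0,0.01,0.74,0.26,0.04,-0.08,0,0,0.02,0.74,0.38,0.06,-0.08,0,0,0.03,0.74,0.5,0.088,-0.08,0,0,0.032,0.74,0.62,0.088,-0.08,0,0,0.032,0.74,0.674,0.088,-0.08,0,0,0.032,0.74,0.674,0.088,-0.08,0,0,0.032,0.74,0.674,0.088,-0.08,0,0,0.032,0.74,0.674,0.088,-0.04,0,0,0.032,0.74,0.674,0.088,0.001,0,0,0.032,0.74,0.674,0.088,0.001,0,0,0.032,0.74,0.674,0.088,0.001,0,0,0.032]'; python3 look.py w10
python3 - <<'E'
from h import *
o,d=pickle.load(open("pics/w10.pkl","rb"))
seg(o,(28.3,236),(0,100),[-110],54)
E
```

```text
clock: 12.45
tool_pos: [592.1, 181.9, 54.1]
eef_rot: [-2.523, -1.871, 0.002]
wrist_force: [0.5, -0.3, -0.3]
opening: 22.2
t 12.45 tcp press [ 35.1 270.3] z 54.1 ang 1.276 F [ 0.5 -0.3 -0.3] 22.2
[105   0  47  51 382] [129.6  23. ] [-14.  384.8]
[    1   221   146   120 12906] [ 74.5 280.1] [-80.1 287.4]
[   62   248   519   152 37681] [321.  351.1] [ 24.7 223.7]
[631 384   9  16 108] [635.8 392.4] [183.1 163.2]
-110 (array([-0.3624, -0.    ,  0.0005]), array([-0.0001,  0.0001,  0.0004]))
len 138.9132463086224 ang 1.2738358517103365
```

View pics/w10.png

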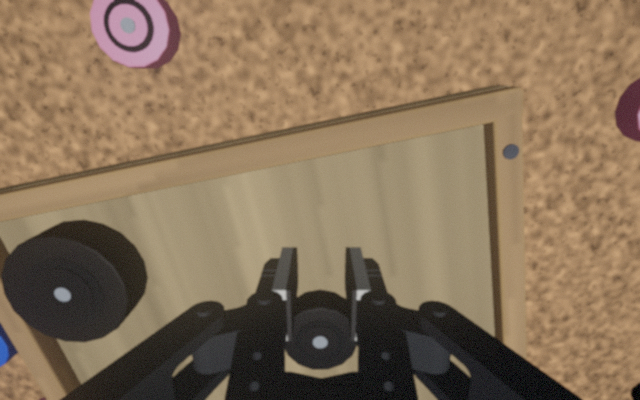

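```bash
python3 -m handwheel '[0.74,-0.02,0,0,0,0,0,0.74,-0.045,0,0,0,0,0,0.74,-0.07,0,0,0,0,0,0.74,-0.095,0,0,0,0,0,0.74,-0.12,0,0,0,0,0,0.74,-0.145,0,0,0,0,0,0.74,-0.17,0,0,0,0,0,0.74,-0.195,0,0,0,0,0,0.74,-0.22,0,0,0,0,0,0.74,-0.245,0,0,0,0,0,0.74,-0.27,0,0,0,0,0,0.74,-0.295,0,0,0,0,0,0.74,-0.32,0,0,0,0,0,0.74,-0.345,0,0,0,0,0,0.74,-0.362,0,0,0,0,0,0.74,-0.362,0,0,0,0,0]'; python3 look.py w11
python3 - <<'E'
from h import *
o,d=pickle.load(open("pics/w11.pkl","rb"))
seg(o,(0,100),(0,0),[36,26],54)
E
```

```text
clock: 14.1
tool_pos: [550.2, 43.5, 54.0]
eef_rot: [-2.523, -1.872, 0.001]
wrist_force: [-0.6, -0.2, 0.1]
opening: 22.3
t 14.1 tcp press [  6.  128.6] z 54.0 ang 1.2763 F [-0.6 -0.2  0.1] 22.3
[  0   0  56   8 329] [25.2  2.8] [-77.6 256.9]
[125 131   9  19 108] [128.9 139.5] [-59.4 202.6]
[ 118  221   32   48 1101] [132.2 244.2] [-75.7 157.8]
[   62   249   519   151 38043] [324.1 349.1] [-2.5 82.9]
[171 265  10  27 110] [175.  279.5] [-62.9 136.5]
36 (array([ 0.0151, -0.0185,  0.    ]), array([-0.0001,  0.0001, -0.0323]))
26 (array([-0.0093, -0.0135,  0.    ]), array([-0.0001,  0.0001, -0.0323]))
len 100.0 ang 1.4789963267948965
```

View pics/w11.png

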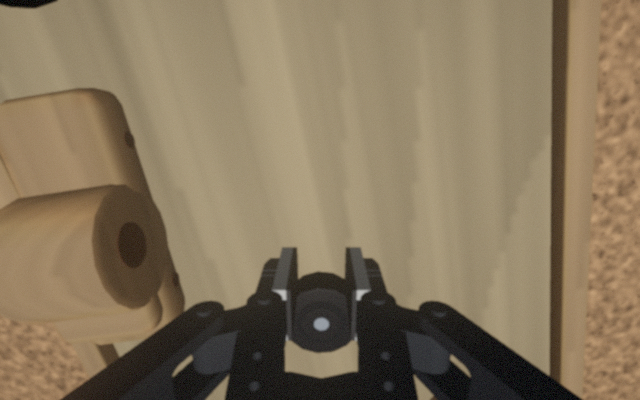

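```bash
python3 -m handwheel '[0.74,0.015,-0.004,0,0,0,0,0.74,0.015,-0.0185,0,0,0,-0.032,0.74,0.015,-0.0185,0,0,0,-0.032,0.74,0.015,-0.0185,0,0,0,-0.032,0.74,0.015,-0.0185,0,0,0,-0.032]'; python3 look.py w12
python3 - <<'E'
from h import *
o,d=pickle.load(open("pics/w12.pkl","rb"))
seg(o,(0,100),(0,0),[100],54)
E
```

```text
clock: 14.65
tool_pos: [545.5, 53.1, 54.1]
eef_rot: [2.322, 2.116, 0.0]
wrist_force: [0.7, -0.2, -0.1]
opening: 22.2
t 14.65 tcp press [  0.5 137.7] z 54.1 ang 1.4784 F [ 0.7 -0.2 -0.1] 22.2
[  7   0  33  71 691] [23.3 26.4] [-110.1  239. ]
[   62     0   574   400 39923] [335.5 340.3] [ 7.  96.8]
[149 207  23  50 847] [159.6 231.8] [-72.1 156.2]
100 (array([ 0.1558, -0.0012,  0.0002]), array([ 0.    , -0.    , -0.0001]))
len 100.0 ang 1.4789963267948965
```

View pics/w12.png

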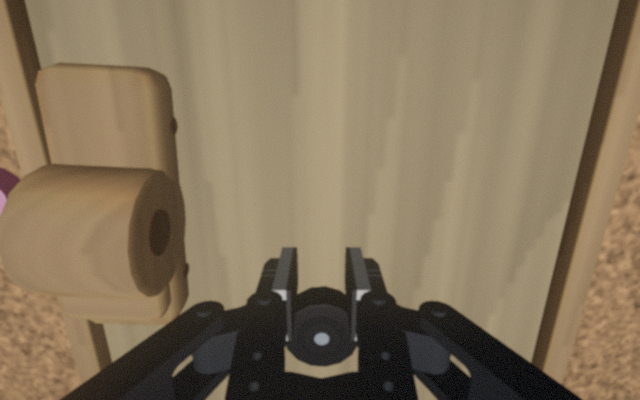

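```bash
python3 -m handwheel '[0.74,-0.02,-0.001,0,0,0,0,0.74,-0.04,-0.001,0,0,0,0,0.74,-0.06,-0.001,0,0,0,0,0.74,-0.08,-0.001,0,0,0,0,0.74,-0.1,-0.001,0,0,0,0,0.74,-0.12,-0.001,0,0,0,0,0.74,-0.14,-0.001,0,0,0,0,0.74,-0.16,-0.001,0,0,0,0,0.74,-0.18,-0.001,0,0,0,0,0.74,-0.2,-0.001,0,0,0,0,0.74,-0.22,-0.001,0,0,0,0,0.74,-0.24,-0.001,0,0,0,0,0.74,-0.26,-0.001,0,0,0,0,0.74,-0.28,-0.001,0,0,0,0,0.74,-0.3,-0.001,0,0,0,0,0.74,-0.32,-0.001,0,0,0,0,0.74,-0.335,-0.001,0,0,0,0,0.74,-0.348,-0.001,0,0,0,0,0.74,-0.348,-0.001,0,0,0,0,0.74,-0.348,-0.001,0,0,0,0]'; python3 look.py w13
```

```text
clock: 16.7
tool_pos: [532.1, -86.3, 54.1]
eef_rot: [-2.321, -2.117, 0.0]
wrist_force: [-0.5, -0.4, -0.2]
opening: 21.9
t 16.7 tcp press [-0.1 -2.3] z 54.1 ang 1.4786 F [-0.5 -0.4 -0.2] 21.9
[   8    0   52  150 1691] [30.7 56.9] [-110.7   88.6]
[ 557    0   81  263 2796] [597.  122.5] [110.3  63.8]
[   61   248   555   152 40602] [326.4 350.1] [  1.9 -49.3]
```

View pics/w13.png

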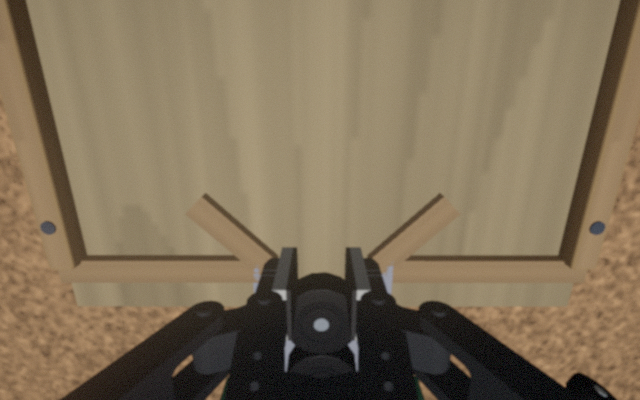

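Now I back off, lift and retreat, then check from above.

```bash
python3 -m handwheel '[0.74,0.03,0,0,0,0,0,0.74,0.03,0,-0.1,0,0,0,0.74,0.08,0,-0.2,0,0,0,0.74,0.16,0,-0.3,0,0,0,0.74,0.24,0,-0.4,0,0,0,0.74,0.28,0,-0.5,0,0,0,0.74,0.28,0,-0.6,0,0,0,0.74,0.28,0,-0.6,0,0,0,0.74,0.28,0,-0.6,0,0,0]'; python3 look.py w14
python3 - <<'E'
from h import *
from workcell import env
d=env.get_image("top");f=d["frame"];cv2.imwrite("pics/top14.png",f[:,:,::-1])
E
```

```text
clock: 17.65
tool_pos: [542.9, 26.6, 295.2]
eef_rot: [2.318, 2.118, 0.004]
wrist_force: [0.7, -0.7, -0.8]
opening: 22.2
t 17.65 tcp press [  0.3 111.1] z 295.2 ang 1.4803 F [ 0.7 -0.7 -0.8] 22.2
[218   0  47  15 413] [241.8   5.5] [-78.  265.2]
[  502    51   138   153 14280] [576.3 124.9] [281.3 148.8]
[   62   248   519   152 34158] [322.1 353.2] [   2.1 -162.4]
[ 307  252   27   79 1663] [320.  290.8] [ -0.7 -62.3]
```

View pics/w14.png

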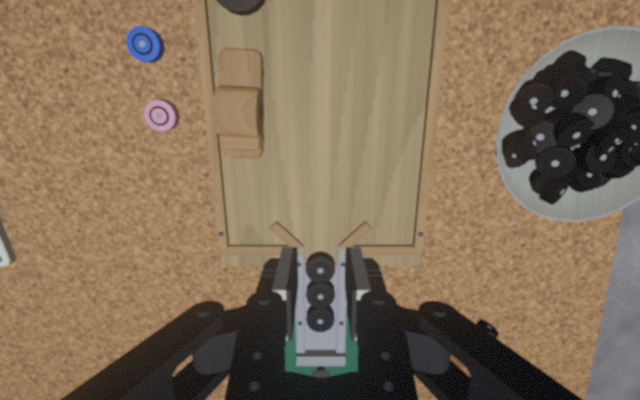

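View pics/top14.png

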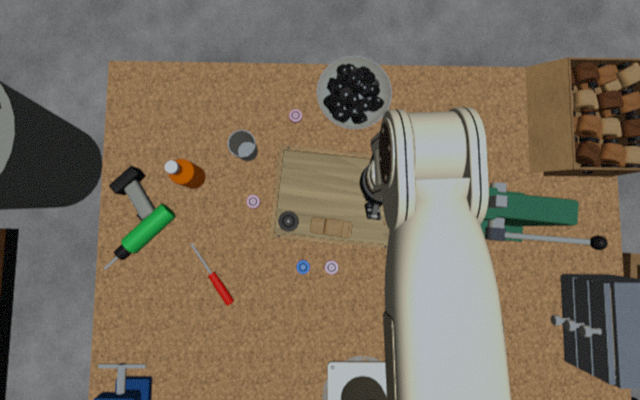

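```bash
python3 - <<'E'
from h import *
o,d=pickle.load(open("pics/w14.pkl","rb"));T=wristT(o,d);f=d["frame"]
for uv in [(320,269),(320,295),(320,320)]: print(pr(ray(d,uv,61,T)[0]).round(1))
print("bbox ends z57",[pr(ray(d,uv,57,T)[0]).round(1) for uv in((320,252),(320,331))], "wall",pr(ray(d,(320,245),51,T)[0]))
cv2.imwrite("pics/w14c.png",cv2.resize(f[225:375,260:385],None,fx=4,fy=4,interpolation=cv2.INTER_CUBIC)[:,:,::-1])
E
```

```text
[ -0.8 -28. ]
[ -0.8 -65.8]
[  -0.8 -104.2]
bbox ends z57 [array([-0.7, -6.5]), array([  -0.8, -125.1])] wall [-0.72981917  0.13823134]
```

View pics/w14c.png

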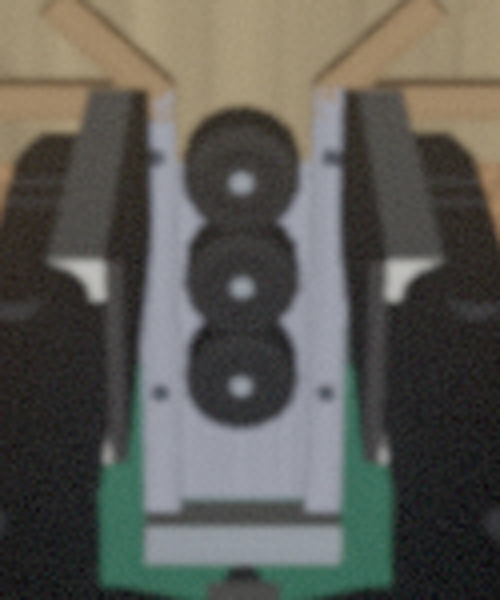

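The three wheels lie flat in a row in the lane, centred between the rails. Their axle holes are at crop (240,182), (240,286) and (240,385), which puts the centres at about y = -28, -66 and -104 mm and x = -1 mm.

```bash
python3 -c "
from workcell import env
print(env.hand_in())"
```

```text
the job is handed in; nothing more can be done
None
```

All three small wheels are in the lane, and I handed the job in at about 17.7 s. I swept them in one at a time with the fingertips held about 22 mm apart. None was picked up or lifted; the tips only pushed from behind, above the guides and rails.

**Wheels:** the last wrist picture shows all three flat in a row. Their centres are about 28, 66 and 104 mm beyond the gate, and about 1 mm off the lane's middle line.

**Other things:** in the last top picture, the big wheel, car body, can, glue, screwdriver and drill look where they started. I compared these by eye, not by measuring them. The arm hid the finished car in that picture, so I have no last check on it, though the tool never went near it.

**Robot:** the gripper was clear and well above the tray at hand-in. The wrist force stayed within about 1 N at every reading.

**Disagreements:** the top and wrist cameras differed by 2 to 4 mm in where they put things, so I used the wrist camera. I meant to check the fingertip height in a side view, but the press and gripper hid the tips. I relied on the tool readings for it instead.

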